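Hold a frame moulding in the trimming jig for the saw

ROBOT

A 6-joint arm with a two-finger parallel gripper is mounted at the origin on a cart in front of the work surface, level with it; the furniture and walls round the work are solid. World frame = base frame: x ahead of the robot, y to its left, z up, the work surface at z = 0. Lengths are in m, angles in rad, forces in N, time in s.
With the tool pointing down it reaches from about 0.3 to 0.85 m from the base axis. Payload 4.2 kg.
Tool frame: the origin (TCP) lies midway between the tips of the shut fingers; the grasp point (between the pads) lies env.grasp_offset behind it (env.grasp_offset is the distance from the TCP to the grasp point, in m); z points along the fingers, y is the line along which they close (so a half turn about z gives the same grasp; the last joint's range is limited). The gripper opens to 91 mm and grips with 3 to 60 N. Pads are 32 mm wide; open, the fingers measure 118 mm over their backs; the gripper's body (76 mm by 178 mm) begins 60 mm behind the grasp point.
Start: joints at [1.192, 0.32, 1.565, -0, 1.257, -0.02], TCP at [0.202, 0.538, 0.214] pointing down, gripper open.
Joint ranges: [-3.11, 3.11], [-0.84, 2.01], [0.21, 2.61], [-1.34, 4.49], [0.05, 2.63], [-2.56, 2.56]. Speed limits (rad/s): [2.57, 2.57, 3.14, 3.14, 3.14, 3.14].

INTERFACE

Orientations are given as a rotation vector (axis times angle).
In Python, from bench import env gives the robot as it stands.
- The arm moves only by the shell command python3 -m handwheel 'ROWS'. ROWS is JSON, a list that holds one entry, the list of rows, each a list of 7 numbers: the finger opening in cm, from 0 to 9.12, then the shift along the tool's x, y, z in cm, then the turn, a rotation vector about the tool's x, y, z in rad. A call has 1 to 8 rows; each row shifts and turns the commanded pose from where the row before left it, along the tool's axes as they then stand; what a row does not reach is not made up. A row lasts 1/8 s, in which the tool goes at most 62.5 mm and 10.7 degrees, less where a joint would pass 70% of its speed; a pose out of reach is approached as far as the arm can. A call with a gripper value outside its range is refused whole. The fingers move at their own pace and stop on an object; the grip force is fixed at half the most. Time passes only in rows, so rows that do not move let the fingers close. It gives the time, the measured TCP pose, the force, the opening and the grip force at its end, in the units of the state.
- env.read_state(): the state, without advancing time (a new reading comes with each control period).
- env.snapshot(name): name is "scene" or "top"; returns (picture, depth): 480x640x3 uint8, red, green, blue; 480x640 float32, m along the optical axis (not along the pixel's ray), 0 where there is no reading.
- env.camera_model(name): a dict with "fx", "fy", "cx", "cy" (pixels), "R" (3x3) and "t" (3): a world point X has camera coordinates R X + t. Camera axes: x right, y down, z forward; pixel columns grow to the right and rows downward; lengths in m; the calibration is good to about 2 mm. A picture is of the moment at which its call begins. camera_model takes no time and is no camera call.
- env.job_done(): hands the job in; it is judged then, once.
The state is a dict: "time_s": time; "joint_positions": joint angles; "qd": joint speeds; "tau": joint torques, N m; "tcp_pos": TCP position; "orientation": TCP orientation; "ft_force": force on the tool from outside, world axes, zero at the start; "wrist_torque": the same for the moment, N m; "finger_gap": finger opening in m; "grasp_force": force on a finger pad.
Only numpy, scipy, OpenCV 4.12 (cv2) and the standard library are available. Lean on these libraries where they do the work, as an engineer would, in place of code of your own. Each camera call takes 0.05 s, during which the arm holds its last target. There are 200 camera calls.

TASK

Set up the small trimming jig for a saw cut: first flip its metal stop down over the bed, then fetch the stepped wooden moulding (not the plain batten) and lay it flat on the bed with its step towards the open front, its tall back flush along the fence and its end snug against the stop. Finish while holding it there with one firm diagonal push, forwards into the fence and down onto the bed at once, and keep pushing: do not let go at the end. Leave the plain batten, the jar and the rubber bulb where they are.

Things in the scene. Friction and masses are not known exactly. Their poses are not given: they have to be found in the camera images.
- jig: Trimming jig, fixed on the table, yaw within 0.25 rad. Origin on the table under its middle; x from its open front to the fence, y left along the fence, z up. Grey bed: x -85 to 55 mm, y -105 to 105 mm, top at z = 20 mm. Wooden fence on it along y: front face x = 30 mm, back x = 52 mm, top z = 50 mm, 2 mm saw slot at y = 25 mm. The metal flip stop is at the fence's right end.
- jig_bed: The jig's bed: a board faced with smooth, slippery grey laminate (friction about 0.2); same origin and axes as the jig.
- jig_fence: The jig's wooden fence with the hinge cheeks of the stop; same origin and axes as the jig.
- flip_stop (a joint): Angle of the aluminium flip stop on its hinge along the jig's y. 0 = up, leaning 0.35 rad back past vertical, away from the bed (starts at 0 to 0.2); 0.35 = upright; 1.92 = fully down, level over the bed, at its limit. Hinge friction (0.015 N m) holds it where it starts; past about 0.4 it falls down by its own weight (120 g) and stays down.
- stop_tip (a point): Middle of the free end of the flip stop, 82 mm from the hinge; moves with it. The stop is a bar 14 mm wide and 14 mm thick about the line hinge-tip, with a tongue 14 to 78 mm from the hinge on one side, reaching 34 mm from that line: towards the front when up, down to 4 mm above the bed when down. The other side is smooth.
- stop_hinge (a point): Hinge of the flip stop: x = 42, y = -80, z = 58 mm in the jig frame. The lowered stop spans jig y -87 to -73 mm and x -40 to 50 mm, top at z = 65 mm; the moulding's right end goes against its left face, at y = -73 mm.
- corner (a point): The corner where bed top, fence face and the left face of the lowered stop meet (jig frame x = 30, y = -73, z = 20 mm); axes as the jig's.
- moulding: Stepped pale wooden moulding, 50 mm deep (x), 130 mm long (y), 100 to 210 g. Origin: middle of its underside. Front half (x -25 to 1 mm): tread 22 mm high. Back half (x 1 to 25 mm): riser 40 mm high. Fingertips set in the step can push on riser and tread together. Starts left of the jig in the near or the far place (plain batten in the other), step towards the robot, yaw within 0.35.
- moulding_back (a point): Lower back corner of the moulding at its right end (x = 25, y = -65, z = 0 mm in its frame): belongs at point corner.
- moulding_back_left (a point): Lower back corner of the moulding at its left end (x = 25, y = 65, z = 0 mm in its frame).
- plain_batten: Plain square pale wooden batten without a step, 36 x 130 x 36 mm, origin at the middle of its underside, length along y. Not to be used.
- jar_peat: Glaze jar with a white ribbed lid, 52 mm across, 69 mm high, standing in front of the jig on the right; origin at the middle of its underside. Bystander.
- blue_bulb: Bottle-shaped blue rubber bulb, 57 mm across, 84 mm high, standing beyond the jig on the right; origin at the middle of its underside. Bystander.

How it is judged:
On the way, in this order (a step that is already met when the one before it is completed fails the run):
1. the stop is flipped fully down (value of joint flip_stop above 1.82 rad), for 0.2 s.
2. the moulding lies flat on the bed, flush to the fence and snug to the lowered stop (value of joint flip_stop above 1.82 rad and x of moulding_back in the frame of jig between 0.026 and 0.034 m and x of moulding_back_left in the frame of jig between 0.026 and 0.034 m and y of moulding_back in the frame of jig between -0.077 and -0.069 m and z of each of moulding_back, moulding_back_left in the frame of jig below 0.023 m and angle between moulding's own z axis and vertical below 0.06 rad), for 0.2 s.
At the end, for the whole second after the job is handed in: Stop down (joint above 1.82); moulding flat on the bed (3 mm, 0.06 rad), back edge within 4 mm of the fence at both ends, end within 4 mm of the stop, still; held by a push of over 5 N from the fingers, with over 4 N on the fence and over 5 N on the bed, through the last second (all of step 2 and contact force between moulding and jig_fence above 4 N and contact force between moulding and jig_bed above 5 N and contact force between the fingers and moulding above 5 N and linear speed of moulding below 0.01 m/s); the arm keeps its last pose, push and grip.
It fails at once if the plain batten is moved by more than 2 cm or knocked over (distance of plain_batten from where it was at the start of the episode above 0.02 m or angle between plain_batten's own z axis and vertical above 0.4 rad).
It fails at once if the jar is moved by more than 2 cm or knocked over (distance of jar_peat from where it was at the start of the episode above 0.02 m or angle between jar_peat's own z axis and vertical above 0.4 rad).
It fails at once if the rubber bulb is moved by more than 2 cm or knocked over (distance of blue_bulb from where it was at the start of the episode above 0.02 m or angle between blue_bulb's own z axis and vertical above 0.4 rad).
It also fails if it takes over 69 s, if anything falls off the work surface, if the arm or the gripper's body presses on something with over 40 N, if the wrist force passes 120 N, or if a joint passes its speed limit or range.

## Working session

There is one attempt and no reset: what is moved stays moved. The work goes in short steps, Python scripts to look and compute and a shell command to move; the robot and the scene stay as the last step left them, time stands still between calls to the robot, and variables do not carry over. Pictures are saved under pics/ and viewed, at most 10 in all, crops included, and the job is handed in when it is done.

```bash
ls; mkdir -p pics
cat > h.py <<'E'
import numpy as np, cv2
from bench import env
from scipy.spatial.transform import Rotation as Ro
def snap(n,f=None):
    p,d=env.snapshot(n)
    if f: cv2.imwrite('pics/'+f,p[:,:,::-1])
    return p,d
def cloud(n,d):
    c=env.camera_model(n); v,u=np.mgrid[:480,:640]
    P=np.stack([(u-c['cx'])/c['fx']*d,(v-c['cy'])/c['fy']*d,d],-1)
    return (P-np.array(c['t']))@np.array(c['R'])
E
python3 - <<'E'
from h import *
for n in ('scene','top'):
    p,d=snap(n,n+'0.png'); np.savez('pics/'+n+'0',p=p,d=d)
    c=env.camera_model(n); print(n,c['fx'],-np.array(c['R']).T@c['t'],np.array(c['R'])[2])
print(env.read_state(),env.grasp_offset)
E
```

```text
pics
scene 477.4550818965991 [ 0.14983594 -0.79595855  0.79083789] [ 0.31816263  0.70159013 -0.63760789]
top 581.4301158148419 [ 0.38792646 -0.0330408   1.19686784] [ 0.12035951  0.0083968  -0.99269486]
{'time_s': 0.1, 'joint_positions': array([ 1.19200745e+00,  3.20244852e-01,  1.56551521e+00, -1.36968028e-05,
        1.25737374e+00, -1.99865631e-02]), 'qd': array([ 6.65131247e-04, -1.59992041e-03, -1.90069152e-03, -1.92593073e-03,
        5.39113717e-05, -1.03845693e-03]), 'tau': array([-4.11258516e-04, -4.13341892e+01, -2.32508665e+01,  7.28957285e-02,
        4.22726444e-02, -5.57999897e-05]), 'tcp_pos': array([0.20175234, 0.53799032, 0.21321088]), 'orientation': array([-5.60528073e-01, -3.09088489e+00,  2.37669751e-03]), 'ft_force': array([ 0.11108556,  0.7683922 , -0.53143397]), 'wrist_torque': array([ 0.09033782, -0.01000642, -0.02020314]), 'grasp_force': 0.0, 'finger_gap': 0.09137043120053058} 0.0188
```

View pics/top0.png

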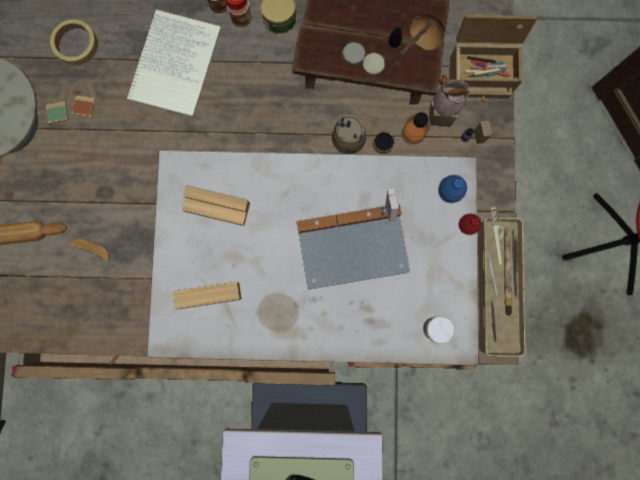

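View pics/scene0.png

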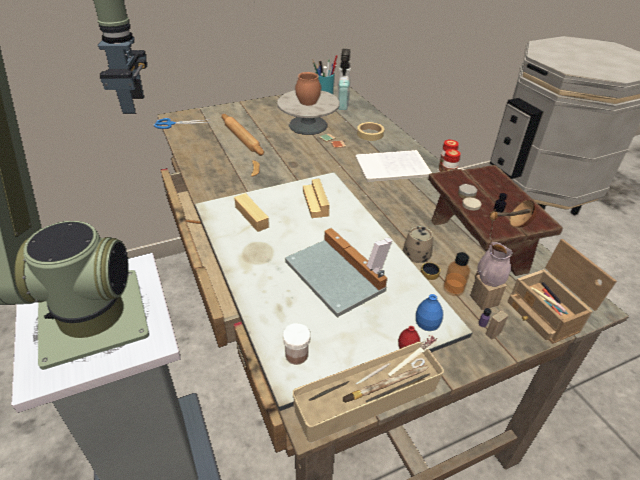

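The top view shows the jig around px (353,245), with the stop up at (392,203) and the stepped moulding in the far place (215,205). The plain batten is in the near place (207,295), the jar at (440,330) and the bulb at (453,188). The scene view agrees.

```bash
cat >> h.py <<'E'
def rect(pts):
    (c,(w,h),a)=cv2.minAreaRect((pts[:,:2]*1000).astype(np.float32))
    b=cv2.boxPoints((c,(w,h),a)); e=b[1]-b[0]; f=b[2]-b[1]
    l=e if np.hypot(*e)>np.hypot(*f) else f
    if l[1]<0:l=-l
    return np.array(c),(w,h),np.arctan2(-l[0],l[1])  # yaw of the axis y
def ray(n,u,v,z):
    c=env.camera_model(n);R=np.array(c['R']);o=-R.T@c['t'];r=R.T@[(u-c['cx'])/c['fx'],(v-c['cy'])/c['fy'],1]
    return o+r*(z-o[2])/r[2]
def box(n,mask,z):
    v,u=np.nonzero(mask); return rect(np.array([ray(n,a,b,z) for a,b in zip(u,v)]))
E
python3 - <<'E'
from h import *
q=np.load('pics/top0.npz');p,d=q['p'],q['d'];X=cloud('top',d)
hsv=cv2.cvtColor(p,cv2.COLOR_RGB2HSV);z=X[...,2]
print('table z',np.median(z[320:340,330:400]), 'far table pt',np.median(z[160:170,170:300]))
def roi(x0,x1,y0,y1):
    m=np.zeros(z.shape,bool);m[y0:y1,x0:x1]=1;return m
wood=(hsv[...,1]>75)
M=roi(170,260,175,235)&wood; B=roi(165,250,275,320)&wood
for n,m in(('m',M),('b',B)):
    print(n,m.sum(),np.percentile(z[m],[5,25,50,75,95]).round(3))
hi=M&(z>.033);lo=M&(z<.029)&(z>.015)
print('riser',box('top',hi,.04),'tread',box('top',lo,.022),'batten',box('top',B&(z>.03),.036))
print('bed corners', rect(X[roi(295,415,215,292)&(abs(z-.02)<.006)&(hsv[...,1]<60)]))
F=roi(290,405,195,240)&(z>.043)&wood
print('fence',box('top',F,.05), np.median(z[F]))
S=roi(380,402,183,222)&(z>.07); print('stop',S.sum(),z[S].max(),X[S].mean(0))
# hinge-tip: highest points
t=S&(z>z[S].max()-.01);print('tip',X[t].mean(0),np.ptp(X[t],axis=0))
for n,m,h in(('jar',roi(420,460,310,350)&(z>.05),.069),('bulb',roi(435,470,170,205)&(z>.03),.05)):
    print(n,X[m].mean(0),X[m].min(0),X[m].max(0))
E
```

```text
table z -0.00011516541555535987 far table pt -0.0006006038753281674
m 1616 [0.018 0.021 0.026 0.039 0.042]
b 1170 [0.032 0.034 0.036 0.038 0.04 ]
riser (array([607.39422607, 188.1934967 ]), (129.56639099121094, 32.08915328979492), np.float32(-0.21413928)) tread (array([587.75842285, 190.99554443]), (132.92465209960938, 46.61874008178711), np.float32(-0.044158135)) batten (array([415.63494873, 198.65307617]), (35.279727935791016, 128.9221649169922), np.float32(0.17539054))
bed corners (array([510.41220093, -94.32348633]), (118.348388671875, 210.01373291015625), np.float32(0.19095558))Traceback (most recent call last):
  File "<stdin>", line 15, in <module>
  File "h.py", line 22, in box
    v,u=np.nonzero(mask); return rect(np.array([ray(n,a,b,z) for a,b in zip(u,v)]))
                                                ~~~^^^^^^^^^
  File "h.py", line 19, in ray
    c=env.camera_model(n);R=np.array(c['R']);o=-R.T@c['t'];r=R.T@[(u-c['cx'])/c['fx'],(v-c['cy'])/c['fy'],1]
ValueError: time passes only in moves, steps and waits
```

```bash
cat >> h.py <<'E'
from functools import lru_cache
class _E:
    pass
_cm=env.camera_model
cam={n:_cm(n) for n in('scene','top')}
def ray(n,u,v,z):
    c=cam[n];R=np.array(c['R']);o=-R.T@c['t'];r=R.T@np.array([(u-c['cx'])/c['fx'],(v-c['cy'])/c['fy'],1])
    return o+r*(z-o[2])/r[2]
def clean(m,k=3): return cv2.morphologyEx(m.astype(np.uint8),cv2.MORPH_OPEN,np.ones((k,k),np.uint8))>0
def roi(x0,x1,y0,y1):
    m=np.zeros((480,640),bool);m[y0:y1,x0:x1]=1;return m
E
sed -i '/functools\|class _E\|^    pass/d' h.py
python3 - <<'E'
from h import *
q=np.load('pics/top0.npz');p,d=q['p'],q['d'];X=cloud('top',d)
hsv=cv2.cvtColor(p,cv2.COLOR_RGB2HSV);z=cv2.medianBlur(X[...,2].astype(np.float32),3)
wood=(hsv[...,1]>75)
M=roi(170,260,175,235)&wood
hi=clean(M&(z>.033));lo=clean(M&(z<.028)&(z>.015))
print('all@.03',box('top',clean(M),.03));print('riser',box('top',hi,.04),'tread',box('top',lo,.022))
print('bed', box('top',clean(roi(295,415,215,292)&(abs(z-.02)<.006)&(hsv[...,1]<60)),.02))
F=clean(roi(290,382,195,240)&(z>.043)&wood)
print('fence(part)',box('top',F,.05), np.median(z[F]))
S=roi(376,405,180,225)&(z>.07); print('stop',S.sum(),z[S].max(),X[S].mean(0))
t=S&(z>z[S].max()-.012);print('tip',X[t].mean(0),X[t].min(0),X[t].max(0))
for n,m in(('jar',roi(420,460,310,350)&(z>.06)),('bulb',roi(435,470,170,205)&(z>.03))):
    print(n,X[m].mean(0),X[m].min(0),X[m].max(0))
E
```

```text
all@.03 (array([599.1942749 , 190.59315491]), (134.02536010742188, 52.306541442871094), np.float32(-0.21413982))
riser (array([611.03991699, 187.62026978]), (129.13714599609375, 24.720693588256836), np.float32(-0.2141395)) tread (array([587.9119873 , 192.97564697]), (129.1334686279297, 27.378223419189453), np.float32(-0.21575767))
bed (array([509.37036133, -94.3589325 ]), (116.43035888671875, 209.60336303710938), np.float32(0.18785174))
fence(part) (array([571.72259521, -63.22853851]), (22.88504409790039, 169.07229614257812), np.float32(0.18956612)) 0.049456045
stop 336 0.14122564 [ 0.58911938 -0.15795882  0.12523557]
tip [ 0.59605585 -0.15776161  0.14270758] [ 0.38792646 -0.16765297  0.12727888] [ 0.61978931 -0.0330408   1.19686784]
jar [ 0.35932394 -0.25878327  0.07392735] [ 0.333638   -0.28555329  0.06007321] [ 0.38792646 -0.0330408   1.19686784]
bulb [ 0.63813    -0.28742571  0.06041269] [ 0.38792646 -0.31831906  0.03001556] [ 0.66960555 -0.0330408   1.19686784]
```

```bash
cat >> h.py <<'E'
JO,JY=np.array([.537,-.0895]),.189
def jig(x,y,z): # mm in jig -> world m
    c,s=np.cos(JY),np.sin(JY); return np.array([JO[0]+(c*x-s*y)/1e3,JO[1]+(s*x+c*y)/1e3,z/1e3])
def tojig(P):
    c,s=np.cos(JY),np.sin(JY); d=(np.asarray(P)[:2]-JO)*1e3; return np.round([c*d[0]+s*d[1],-s*d[0]+c*d[1],P[2]*1e3],1)
def plan(T,ang):
    "turn (tool axes) first, then shift in cm in turned axes; ang = world angle of tool y, tool down"
    s=env.read_state(); R=Ro.from_rotvec(s['orientation'])
    y=np.array([np.cos(ang),np.sin(ang),0]);z=np.array([0,0,-1.]);Rt=Ro.from_matrix(np.stack([np.cross(y,z),y,z],1))
    print('turn',(R.inv()*Rt).as_rotvec().round(3),'shift cm',(Rt.inv().apply(np.array(T)-s['tcp_pos'])*100).round(2),'now',s['tcp_pos'].round(4),'jig',tojig(s['tcp_pos']))
E
python3 - <<'E'
from h import *
print(jig(100,-80,213)); plan(jig(100,-80,213),JY)
E
```

```text
[ 0.6502494  -0.14928773  0.213     ]
turn [-1.000e-03  1.000e-03  1.023e+00] shift cm [-7.593e+01  3.114e+01  2.000e-02] now [0.2018 0.538  0.2132] jig [-211.4  679.3  213.2]
```

```bash
python3 -m handwheel '[[[0,0,0,0,0,0,0.171],[0,0,0,0,0,0,0.171],[0,0,0,0,0,0,0.171],[0,0,0,0,0,0,0.17],[0,0,0,0,0,0,0.17],[0,0,0,0,0,0,0.17],[0,-3,1.3,0,0,0,0],[0,-4,1.6,0,0,0,0]]]'
python3 -m handwheel '[[[0,-4,1.6,0,0,0,0],[0,-4,1.6,0,0,0,0],[0,-4,1.6,0,0,0,0],[0,-4,1.6,0,0,0,0],[0,-4,1.6,0,0,0,0],[0,-4,1.6,0,0,0,0],[0,-4,1.6,0,0,0,0],[0,-4,1.6,0,0,0,0]]]'
python3 -m handwheel '[[[0,-4,1.6,0,0,0,0],[0,-4,1.6,0,0,0,0],[0,-4,1.6,0,0,0,0],[0,-4,1.6,0,0,0,0],[0,-4,1.6,0,0,0,0],[0,-4,1.6,0,0,0,0],[0,-4,1.6,0,0,0,0],[0,0,0,0,0,0,0]]]'
python3 - <<'E'
from h import *
plan(jig(100,-80,110),JY); p,d=snap('scene','s1.png')
E
```

```text
time_s: 1.1
tcp_pos: [0.2436, 0.4746, 0.2133]
orientation: [2.0, 2.423, -0.001]
ft_force: [0.8, 0.6, 0.1]
finger_gap: 0.0143
grasp_force: 0.0
time_s: 2.1
tcp_pos: [0.4298, 0.1835, 0.2137]
orientation: [-2.002, -2.421, 0.001]
ft_force: [-0.1, -0.2, -0.3]
finger_gap: 0.0006
grasp_force: 0.0
time_s: 3.1
tcp_pos: [0.5929, -0.0715, 0.2128]
orientation: [-2.005, -2.418, 0.001]
ft_force: [-0.6, -0.4, -0.3]
finger_gap: 0.0008
grasp_force: 0.0
turn [-0.001  0.    -0.003] shift cm [-8.72  4.17 10.28] now [ 0.5929 -0.0715  0.2128] jig [ 58.3   7.2 212.8]
```

Now I move behind the stop, lower, and push it towards the front.

```bash
python3 -m handwheel '[[[0,0,2.1,0,0,0,0],[0,0,2.1,0,0,0,0],[0,-3,0,0,0,0,0],[0,-3,0,0,0,0,0],[0,-2.7,0,0,0,0,0],[0,0,0,3.5,0,0,0],[0,0,0,3.5,0,0,0],[0,0,0,3.3,0,0,0]]]'
python3 -m handwheel '[[[0,0,-1,0,0,0,0],[0,0,-1,0,0,0,0],[0,0,-1,0,0,0,0],[0,0,-1,0,0,0,0],[0,0,-0.5,0,0,0,0]]]'
python3 - <<'E'
from h import *
plan(jig(50,-80,110),JY); snap('scene','s1.png')
E
```

```text
time_s: 4.15
tcp_pos: [0.6491, -0.1464, 0.1099]
orientation: [-2.001, -2.421, -0.0]
ft_force: [0.3, -0.3, 0.5]
finger_gap: 0.0004
grasp_force: 0.0
time_s: 4.78
tcp_pos: [0.6048, -0.1554, 0.1117]
orientation: [2.002, 2.42, 0.001]
ft_force: [0.0, -0.2, 0.1]
finger_gap: 0.0002
grasp_force: 0.0
turn [ 0.001  0.    -0.   ] shift cm [-0.26 -0.42  0.17] now [ 0.6048 -0.1554  0.1117] jig [ 54.2 -77.4 111.7]
```

View pics/s1.png

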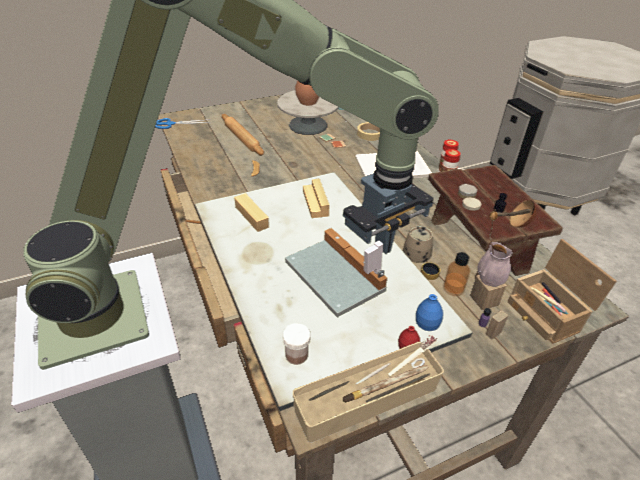

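The stop, at px (374,260), has been tipped to about upright and the finger is behind it. I keep pushing.

```bash
python3 -m handwheel '[[[0,0,-0.8,0,0,0,0],[0,0,-0.8,0,0,0,0],[0,0,-0.8,0,0,0,0],[0,0,-0.5,0,0,0,0],[0,0,0,0,0,0,0],[0,0,0,-4,0,0,0],[0,0,0,-4,0,0,0],[0,0,0,-2,0,0,0]]]'
python3 - <<'E'
from h import *
snap('scene','s2.png')
a=-.214; c=np.array([.599,.1904]); plan([c[0],c[1],.21],a)
E
```

```text
time_s: 5.82
tcp_pos: [0.5781, -0.1608, 0.2135]
orientation: [1.999, 2.418, 0.003]
ft_force: [0.8, -0.1, -0.6]
finger_gap: 0.0003
grasp_force: 0.0
turn [0.008 0.002 0.403] shift cm [34.77 -5.52  0.56] now [ 0.5791 -0.1611  0.2156] jig [ 27.9 -78.2 215.6]
```

View pics/s2.png

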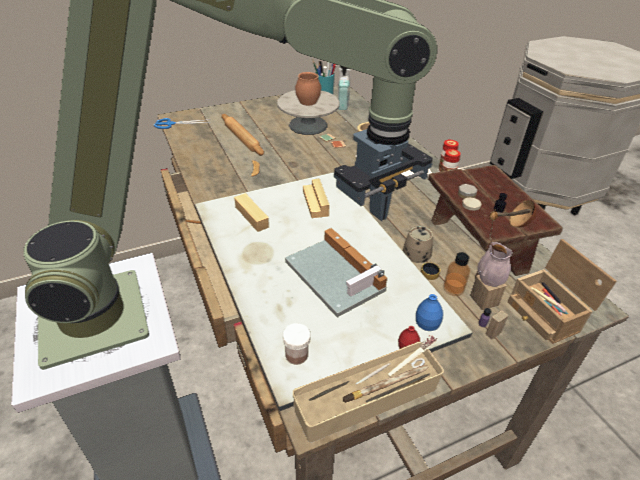

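The stop is now down over the bed, at px (365,278). Next I go above the moulding.

```bash
python3 -m handwheel '[[[9.1,0,0,0,0,0,0.135],[9.1,0,0,0,0,0,0.134],[9.1,0,0,0,0,0,0.134],[9.1,4,-0.6,0,0,0,0],[9.1,4,-0.6,0,0,0,0],[9.1,4,-0.6,0,0,0,0],[9.1,4,-0.6,0,0,0,0],[9.1,4,-0.6,0,0,0,0]]]'
python3 -m handwheel '[[[9.1,4,-0.6,0,0,0,0],[9.1,4,-0.6,0,0,0,0],[9.1,4,-0.6,0,0,0,0],[9.1,2.8,-0.7,0,0,0,0],[9.1,0,0,0,0,0,0],[9.1,0,0,0,0,0,0]]]'
python3 - <<'E'
from h import *
plan([.599,.1904,.004],-.214)
E
```

```text
time_s: 6.88
tcp_pos: [0.59, 0.0426, 0.2102]
orientation: [-2.446, -1.971, 0.001]
ft_force: [0.1, 0.5, -0.2]
finger_gap: 0.0779
grasp_force: 0.0
time_s: 7.62
tcp_pos: [0.597, 0.1905, 0.2104]
orientation: [2.446, 1.971, -0.002]
ft_force: [0.6, 0.7, -0.0]
finger_gap: 0.0911
grasp_force: 0.0
turn [-0.001  0.001  0.   ] shift cm [ 0.03  0.2  20.64] now [0.597  0.1905 0.2104] jig [111.5 263.8 210.4]
```

```bash
python3 -m handwheel '[[[9.1,0,0.2,4,0,0,0],[9.1,0,0,4,0,0,0],[9.1,0,0,4,0,0,0],[9.1,0,0,4,0,0,0],[9.1,0,0,3,0,0,0],[9.1,0,0,1.5,0,0,0],[9.1,0,0,0,0,0,0],[4.5,0,0,0,0,0,0]]]'
python3 -m handwheel '[[[4.5,0,0,0,0,0,0],[4.5,0,0,0,0,0,0],[4.5,0,0,0,0,0,0],[4.5,0,0,0,0,0,0],[4.5,0,0,0,0,0,0],[4.5,0,0,-2,0,0,0],[4.5,0,0,-4,0,0,0],[4.5,0,0,-4,0,0,0]]]'
python3 - <<'E'
from h import *
plan(jig(0,0,100),JY)
E
```

```text
time_s: 8.62
tcp_pos: [0.6002, 0.1907, 0.0073]
orientation: [2.446, 1.97, 0.004]
ft_force: [0.2, 1.1, -0.1]
finger_gap: 0.0838
grasp_force: 0.0
time_s: 9.62
tcp_pos: [0.5981, 0.1906, 0.106]
orientation: [-2.445, -1.971, 0.004]
ft_force: [-0.2, -0.1, -1.6]
finger_gap: 0.0503
grasp_force: 30.0
turn [-0.003  0.001 -0.403] shift cm [-26.36 -11.27   0.6 ] now [0.5981 0.1906 0.106 ] jig [112.7 263.6 106. ]
```

```bash
python3 -m handwheel '[[[4.5,0,0,0,0,0,-0.135],[4.5,0,0,0,0,0,-0.134],[4.5,0,0,0,0,0,-0.134],[4.5,-3.2,-1.6,0,0,0,0],[4.5,-3.2,-1.6,0,0,0,0],[4.5,-3.2,-1.6,0,0,0,0],[4.5,-3.2,-1.6,0,0,0,0],[4.5,-3.2,-1.6,0,0,0,0]]]'
python3 -m handwheel '[[[4.5,-3.2,-1.6,0,0,0,0],[4.5,-3.2,-1.6,0,0,0,0],[4.5,-3.2,-1.6,0,0,0,0],[4.5,0,0,0,0,0,0]]]'
python3 - <<'E'
from h import *
plan(jig(-16,6,30),JY)
p,d=snap('top','t2.png');X=cloud('top',d);cv2.imwrite('pics/t2c.png',cv2.resize(p[150:320,230:460,::-1],None,fx=3,fy=3))
E
```

```text
time_s: 10.62
tcp_pos: [0.5495, 0.0176, 0.1054]
orientation: [-2.001, -2.42, 0.001]
ft_force: [0.3, 0.2, -0.9]
finger_gap: 0.0497
grasp_force: 30.0
time_s: 11.12
tcp_pos: [0.5202, -0.0863, 0.1055]
orientation: [-2.005, -2.417, 0.001]
ft_force: [1.5, -0.4, -1.2]
finger_gap: 0.0505
grasp_force: 30.0
turn [-0.002 -0.001 -0.003] shift cm [-0.03 -0.01  7.55] now [ 0.5202 -0.0863  0.1055] jig [-15.9   6.3 105.5]
```

View pics/t2c.png

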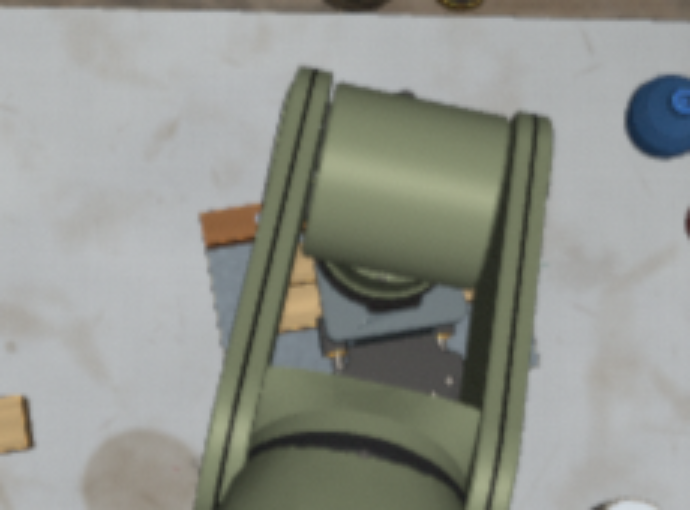

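The arm hides most of the view, but the moulding's left end is visible (crop px 300,290) and it is aligned with the jig. I lower it.

```bash
python3 -m handwheel '[[[4.5,0,0,3,0,0,0],[4.5,0,0,2.5,0,0,0],[4.5,0,0,1.5,0,0,0],[4.5,0,0,0.5,0,0,0],[4.5,0,0,0,0,0,0],[4.5,0,0,0,0,0,0]]]'
python3 -m handwheel '[[[4.5,0,0,0.2,0,0,0],[4.5,0,0,0.1,0,0,0],[4.5,0,0,0,0,0,0]]]'
```

```text
time_s: 11.92
tcp_pos: [0.5221, -0.0848, 0.0317]
orientation: [2.001, 2.42, 0.001]
ft_force: [-0.1, 0.7, -1.8]
finger_gap: 0.0499
grasp_force: 30.0
time_s: 12.3
tcp_pos: [0.5214, -0.0848, 0.028]
orientation: [-2.002, -2.421, -0.0]
ft_force: [-0.4, 0.3, -1.2]
finger_gap: 0.0498
grasp_force: 30.0
```

```bash
python3 -m handwheel '[[[4.5,-0.5,0,0.05,0,0,0],[4.5,-0.4,0,0.05,0,0,0],[4.5,-0.1,0,0,0,0,0],[4.5,0,0,0,0,0,0]]]'
python3 -m handwheel '[[[4.5,-0.2,0,0,0,0,0],[4.5,-0.1,0,0,0,0,0],[4.5,0,0,0,0,0,0]]]'
python3 -c "
from h import *
plan(jig(-16,-8,27),JY)"
```

```text
time_s: 12.8
tcp_pos: [0.5233, -0.0947, 0.0269]
orientation: [-2.002, -2.421, -0.0]
ft_force: [-0.1, -0.4, -0.3]
finger_gap: 0.0498
grasp_force: 30.0
time_s: 13.18
tcp_pos: [0.5239, -0.0976, 0.0269]
orientation: [2.002, 2.421, 0.0]
ft_force: [0.1, -0.3, -1.3]
finger_gap: 0.0497
grasp_force: 30.0
turn [ 0. -0. -0.] shift cm [-0.25 -0.16 -0.01] now [ 0.5239 -0.0976  0.0269] jig [-14.4  -5.5  26.9]
```

```bash
for i in 1 2 3; do python3 -m handwheel '[[[4.5,-0.1,0,0,0,0,0],[4.5,0,0,0,0,0,0]]]' | grep -E "tcp|ft"; done
```

```text
tcp_pos: [0.5241, -0.0985, 0.0269]
ft_force: [-0.3, -1.0, -1.2]
tcp_pos: [0.5243, -0.0995, 0.0269]
ft_force: [0.2, -0.8, -1.5]
tcp_pos: [0.5245, -0.1005, 0.0269]
ft_force: [-0.1, 0.5, -0.8]
```

```bash
for i in 1 2; do python3 -m handwheel '[[[4.5,-0.1,0,0,0,0,0],[4.5,0,0,0,0,0,0]]]' | grep -E "tcp|ft"; done
python3 - <<'E'
from h import *
p,d=snap('scene');cv2.imwrite('pics/s3c.png',cv2.resize(p[210:330,270:430,::-1],None,fx=5,fy=5))
E
```

```text
tcp_pos: [0.5246, -0.1015, 0.0269]
ft_force: [-0.2, 0.5, -1.0]
tcp_pos: [0.5246, -0.1017, 0.027]
ft_force: [-0.0, 4.9, 0.9]
```

View pics/s3c.png

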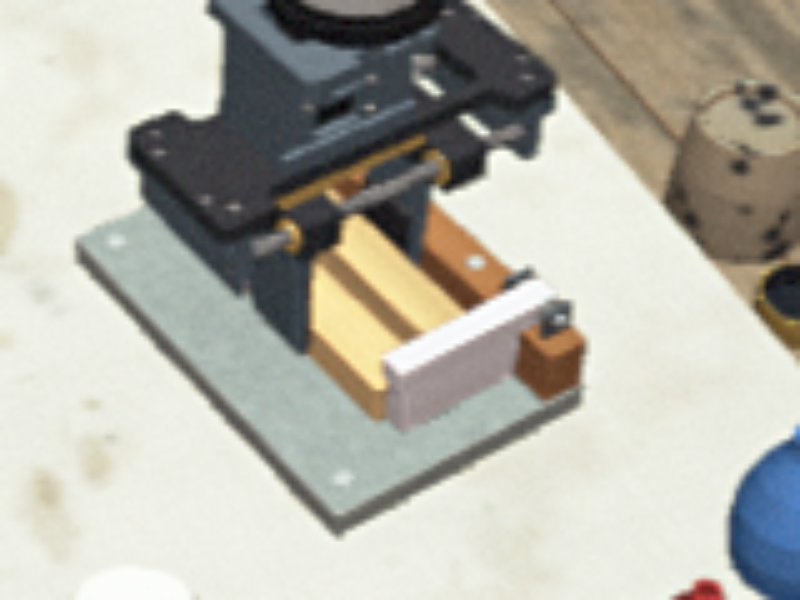

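The moulding's end touches the stop: 4.9 N along y, and they meet at crop px (385,400). I lower it onto the bed and let go, opening only a little because the fence is close behind.

```bash
for i in 1; do python3 -m handwheel '[[[4.5,0.05,0,0.05,0,0,0],[4.5,0,0,0.05,0,0,0],[4.5,0,0,0,0,0,0]]]' | grep -E "tcp|ft"; done
python3 -m handwheel '[[[5.6,0,0,0,0,0,0],[5.6,0,0,0,0,0,0],[5.6,0,0,0,0,0,0],[5.6,0,0,0,0,0,0]]]'
python3 -m handwheel '[[[5.6,0,0,-1,0,0,0],[5.6,0,0,-2,0,0,0],[5.6,0,0,-3,0,0,0],[5.6,0,0,-3,0,0,0],[0,0,0,0,0,0,0],[0,0,0,0,0,0,0]]]'
python3 - <<'E'
from h import *
p,d=snap('scene');cv2.imwrite('pics/s4c.png',cv2.resize(p[210:330,270:430,::-1],None,fx=5,fy=5))
E
```

```text
tcp_pos: [0.5246, -0.1017, 0.0264]
ft_force: [-1.3, 5.2, 5.6]
time_s: 15.35
tcp_pos: [0.5247, -0.1021, 0.0258]
orientation: [2.002, 2.421, -0.0]
ft_force: [0.3, -0.1, 1.1]
finger_gap: 0.0559
grasp_force: 0.0
time_s: 16.1
tcp_pos: [0.5242, -0.1019, 0.1156]
orientation: [-2.001, -2.421, 0.0]
ft_force: [-1.8, 0.0, 0.2]
finger_gap: 0.0387
grasp_force: 0.0
```

View pics/s4c.png

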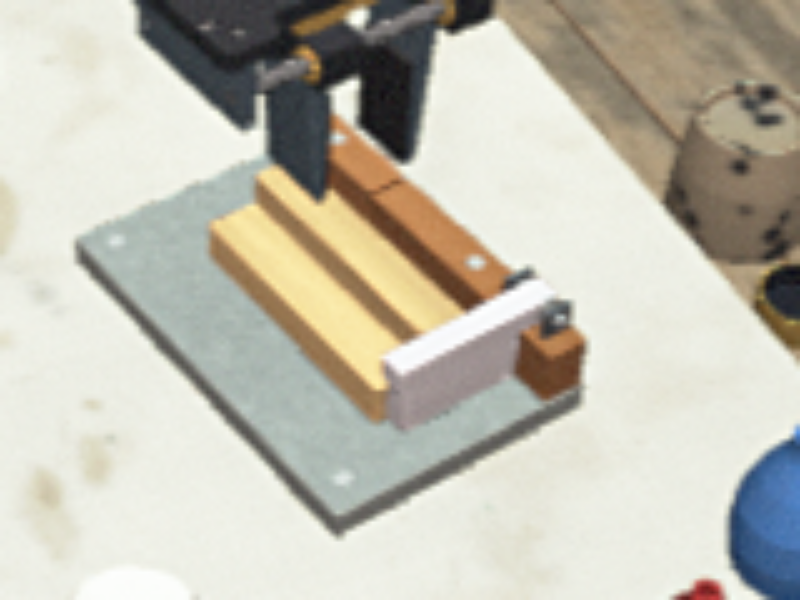

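It lies flat by the stop, about 19 mm off the fence, with its step to the front. With the fingers closed I now come down into the step.

```bash
python3 -m handwheel '[[[0,0,-1,0,0,0,0],[0,0,-0.7,0,0,0,0],[0,0,0,0,0,0,0],[0,0,0,2,0,0,0],[0,0,0,2,0,0,0],[0,0,0,2,0,0,0],[0,0,0,0.8,0,0,0],[0,0,0,0,0,0,0]]]'
python3 -m handwheel '[[[0,0,0,0.1,0,0,0],[0,0,0,0.1,0,0,0],[0,0,0,0,0,0,0]]]'
python3 -c "
from h import *
plan(jig(-7,-9.5,42),JY)"
```

```text
time_s: 17.15
tcp_pos: [0.5079, -0.1051, 0.0477]
orientation: [-2.002, -2.421, 0.0]
ft_force: [0.7, 1.1, 0.7]
finger_gap: 0.0005
grasp_force: 0.0
time_s: 17.52
tcp_pos: [0.5082, -0.1052, 0.0463]
orientation: [2.001, 2.421, 0.001]
ft_force: [-0.3, -0.8, -0.2]
finger_gap: 0.0006
grasp_force: 0.0
turn [0.001 0.    0.   ] shift cm [0.05 2.42 0.43] now [ 0.5082 -0.1052  0.0463] jig [-31.2 -10.   46.3]
```

```bash
python3 -m handwheel '[[[0,0,0,0.2,0,0,0],[0,0,0,0.1,0,0,0],[0,0,0,0,0,0,0]]]' | grep -E "tcp|ft"
python3 -m handwheel '[[[0,0,0.3,0,0,0,0],[0,0,0.3,0,0,0,0],[0,0,0.3,0,0,0,0],[0,0,0.3,0,0,0,0],[0,0,0.3,0,0,0,0],[0,0,0.2,0,0,0,0],[0,0,0,0,0,0,0]]]'| grep -E "tcp|ft"
for i in 1 2 3; do python3 -m handwheel '[[[0,0,0.2,0,0,0,0],[0,0,0,0,0,0,0]]]' | grep -E "tcp|ft"; done
```

```text
tcp_pos: [0.5079, -0.1051, 0.0428]
ft_force: [0.1, -0.4, -0.3]
tcp_pos: [0.525, -0.1019, 0.0429]
ft_force: [0.5, 0.2, 0.0]
tcp_pos: [0.5269, -0.1015, 0.0429]
ft_force: [-0.2, 0.0, -0.2]
tcp_pos: [0.5289, -0.1012, 0.0429]
ft_force: [-0.1, -0.5, 0.9]
tcp_pos: [0.5309, -0.1008, 0.043]
ft_force: [-0.5, 1.3, -0.4]
```

```bash
for i in 1 2 3; do python3 -m handwheel '[[[0,0,0.1,0,0,0,0],[0,0,0,0,0,0,0]]]' | grep -E "tcp|ft"; done
python3 - <<'E'
from h import *
p,d=snap('scene');cv2.imwrite('pics/s5c.png',cv2.resize(p[210:330,270:430,::-1],None,fx=5,fy=5))
plan(jig(-7,-9.5,42),JY)
E
```

```text
tcp_pos: [0.5317, -0.1006, 0.0429]
ft_force: [0.1, -0.1, -1.1]
tcp_pos: [0.5327, -0.1004, 0.0429]
ft_force: [0.2, 0.9, -1.1]
tcp_pos: [0.5337, -0.1002, 0.0429]
ft_force: [-0.2, 0.2, 0.4]
turn [ 0. -0. -0.] shift cm [ 0.04 -0.17  0.09] now [ 0.5337 -0.1002  0.0429] jig [-5.3 -9.9 42.9]
```

View pics/s5c.png

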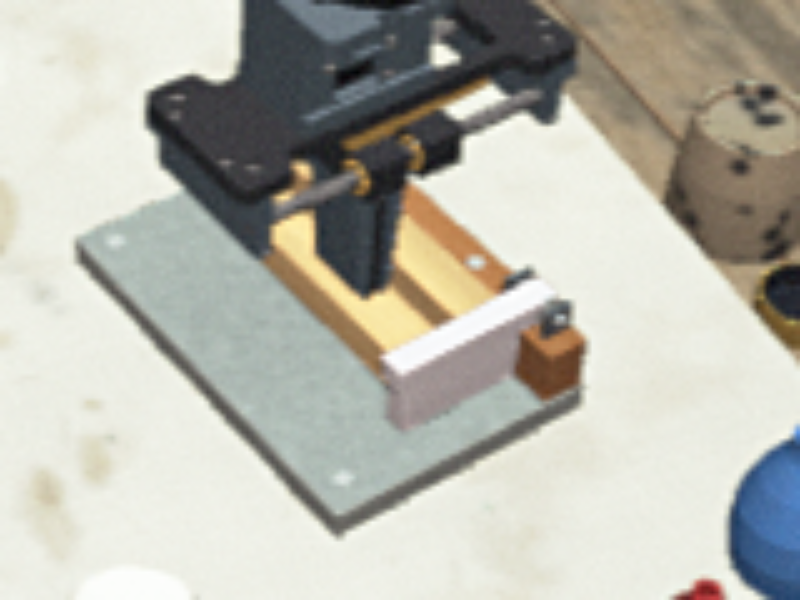

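The moulding is sliding along and its back is close to the fence, with a sliver of gap left at crop px (440,240). I keep going in small steps.

```bash
for i in 1 2 3 4 5; do python3 -m handwheel '[[[0,0,0.1,0,0,0,0],[0,0,0,0,0,0,0]]]' | grep -E "tcp|ft"; done
```

```text
tcp_pos: [0.5347, -0.1001, 0.0429]
ft_force: [0.7, 0.1, -0.9]
tcp_pos: [0.5354, -0.0999, 0.0429]
ft_force: [-1.3, 0.1, -0.1]
tcp_pos: [0.5354, -0.0999, 0.0429]
ft_force: [-4.6, -2.2, 3.7]
tcp_pos: [0.5354, -0.0999, 0.0429]
ft_force: [-7.9, -3.5, 4.5]
tcp_pos: [0.5354, -0.0998, 0.0429]
ft_force: [-9.7, -3.7, 7.0]
```

Fence contact. Now I add downward push.

```bash
for i in 1 2 3 4; do python3 -m handwheel '[[[0,0,0.03,0.08,0,0,0],[0,0,0,0,0,0,0]]]' | grep -E "tcp|ft"; done
```

```text
tcp_pos: [0.5353, -0.0997, 0.0423]
ft_force: [-10.0, -4.0, 9.7]
tcp_pos: [0.5353, -0.0997, 0.0423]
ft_force: [-12.7, -3.3, 15.1]
tcp_pos: [0.5354, -0.0997, 0.0423]
ft_force: [-15.4, -3.5, 20.9]
tcp_pos: [0.5354, -0.0997, 0.0422]
ft_force: [-17.2, -2.9, 28.1]
```

```bash
python3 -m handwheel '[[[0,0,0,0,0,0,0],[0,0,0,0,0,0,0],[0,0,0,0,0,0,0],[0,0,0,0,0,0,0]]]' | grep -E "tcp|ft"
python3 - <<'E'
from h import *
p,d=snap('scene');cv2.imwrite('pics/s6c.png',cv2.resize(p[210:330,270:430,::-1],None,fx=5,fy=5))
X=cloud('scene',d);P=X.reshape(-1,3);c,s=np.cos(JY),np.sin(JY);D=(P[:,:2]-JO)*1e3
J=np.stack([c*D[:,0]+s*D[:,1],-s*D[:,0]+c*D[:,1],P[:,2]*1e3],1)
for lo,hi in((-65,-45),(-45,-30),(15,30),(30,45),(45,60)):
    m=(J[:,1]>lo)&(J[:,1]<hi)&(J[:,0]>8)&(J[:,0]<28)&(J[:,2]>40)&(J[:,2]<75)
    t=(J[:,1]>lo)&(J[:,1]<hi)&(J[:,0]>-18)&(J[:,0]<-8)&(J[:,2]>30)&(J[:,2]<52)
    print(lo,'riser top z',np.median(J[m,2]).round(1),m.sum(),'tread z',np.median(J[t,2]).round(1),t.sum())
E
```

```text
tcp_pos: [0.5354, -0.0997, 0.0422]
ft_force: [-18.0, -4.1, 26.6]
-65 riser top z 59.4 55 tread z 41.9 17
-45 riser top z 59.5 41 tread z 41.9 18
15 riser top z nan 0 tread z 41.9 21
30 riser top z 57.7 1 tread z 41.9 8
45 riser top z 60.8 2 tread z nan 0
  return _methods._mean(a, axis=axis, dtype=dtype,
  ret = ret.dtype.type(ret / rcount)
```

View pics/s6c.png

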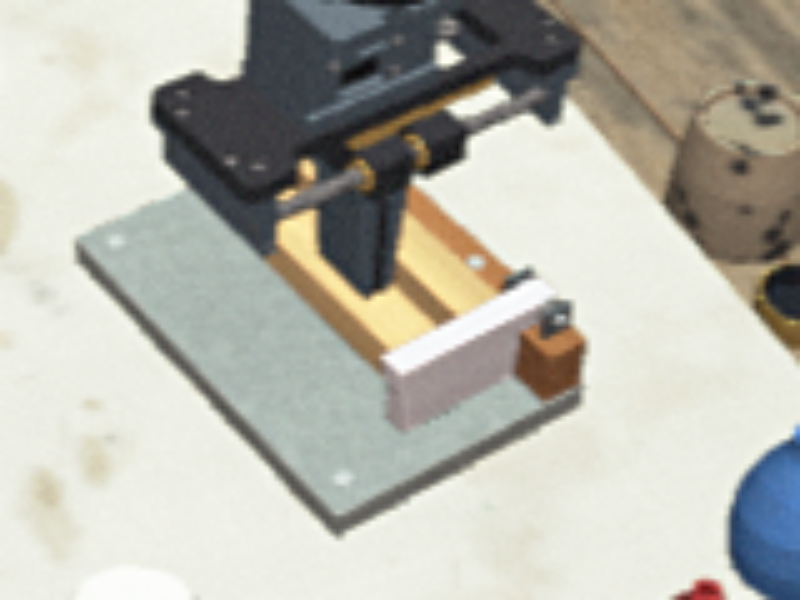

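The moulding is flat (riser top 59.4 mm, tread 41.9 mm, against 60 and 42 expected). It sits flush along the fence with its end at the stop, and the push is steady at about 18 N forwards and 27 N down. I hand it in.

```bash
python3 -c "
from bench import env
print(env.job_done())"
```

```text
the job is handed in; nothing more can be done
None
```

The job is handed in, with no verdict returned: the stop is down and the moulding lies flat, flush to the fence and, as far as I could tell, snug to the stop (it hides that end in the last picture), held by a steady push of about 18 N forwards and 27 N down; I did not touch the batten, jar or bulb.

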